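# Press lid into the pickle crock, then the cover lifted off alone

## Task

The small pickle crock stands open with its washed double lid nested beside it: take the press lid by its knob with the cover still riding on it, and lower the two together, gently, until the press lid lies flat on the ledge inside the crock and the cover sits over the rim; let go. Then take the cover alone by its collar and draw it up over the knob so that I can ladle brine in through the press lid's holes, leaving the press lid lying as it was. Finish while still holding the cover, level, still and well clear above the knob; the crock stays upright where it is and the salt shaker, mug and wooden spoon are left alone.

Things in the scene. Friction and masses are not known exactly. Their poses are not given: they have to be found in the camera images.
- crock: (Sizes in mm.) Loose round stoneware pickle crock, cream below and brown at the top, about 1.8 kg, 100 high, 101 across its rim, two small ears at the sides 70 up (126 across them). Origin: centre of its underside on the worktop; z up. It may stand to the left or the right of the lids.
- crock_mouth (a point): (mm) Centre of the crock's open mouth, at the height of the rim (100 above the crock's underside), z up. Bore 84 across with a chamfer 6 deep at the lip; 36 below the rim a flat ledge (inner opening 70 across) carries the press lid.
- press_lid: (mm) Inner lid, loose, turned wood, 0.22 kg: disc with 8 holes, 78 across, 11 thick, lower edge chamfered; on it a shoulder 40 across whose top is 33 above the underside, then stem and knob 22 across, top 97 above the underside. Origin: centre of the underside; z up the stem. Starts on the worktop under the cover, only the knob showing. 3 clearance all round in the crock; seated, origin 64 above the crock's underside.
- press_knob (a point): (mm) Point on the press lid's axis in the knob, 6 below the top of the knob and 91 above the underside of the disc: the place to grip the knob (22 across). Nested on the press lid, the cover's collar ends 22 below this point (28 below the knob's top). Seated in the crock this point is 55 above the crock's rim.
- cover: (mm) Outer lid, loose, turned wood, 0.2 kg: board 119 across, 10 thick; skirt 10 deep below its edge, 112 inside; central collar 44 across, top 36 above the board's underside. The knob passes up through a bore 29 across. Origin: centre of the board's underside; z up. Rides on the press lid's shoulder (origin 33 above its underside): the knob lifts both, the collar the cover alone.
- cover_collar (a point): (mm) Point on the cover's axis in the collar, 4 below the collar's top, 32 above the underside of the board, 22 above its upper face: the place to grip the collar (44 across). On the crock the board lies on the rim, skirt outside, this point 32 above the rim and the knob's top 29 above this point. To clear the knob the cover must rise at least 80.
- salt_shaker: Bystander: salt shaker, 42 mm across, 74 mm high, loose; origin at the centre of its underside.
- enamel_mug: Bystander: cream enamel mug with a handle, 131 x 176 x 160 mm, loose; origin at the centre of its underside.
- wooden_spoon: Bystander: wooden spoon, 310 mm long, lying on the worktop, loose; origin under its middle, length along x.

How it is judged:
By the outcome, as a careful person would: the job done as asked, in the order asked, and still so for the second after the job is handed in, while the arm keeps its last pose, push and grip.
It also fails if it takes over 51 s, if anything falls off the work surface, if the arm or the gripper's body presses on something with over 40 N, if the wrist force passes 120 N, or if a joint passes its speed limit or range.

## Robot

A 6-joint arm with a two-finger parallel gripper is mounted at the origin on a cart in front of the work surface, level with it; the furniture and walls round the work are solid. World frame = base frame: x ahead of the robot, y to its left, z up, the work surface at z = 0. Lengths are in m, angles in rad, forces in N, time in s.
With the tool pointing down it reaches from about 0.35 to 0.775 m from the base axis. Payload 7.3 kg.
Tool frame: the origin (TCP) lies on the centre line of the jaws, within the pads' length; the fingertips stand 17 mm ahead of it and the grasp point (between the pads) lies 2 mm behind it (robot.tcp_to_tips is the distance from the TCP to the fingertips, in m); z points along the fingers, y is the line along which they close (so a half turn about z gives the same grasp; the last joint's range is limited). The gripper opens to 92 mm and grips with 3 to 60 N. Pads are 19 mm wide; open, the fingers measure 130 mm over their backs; the gripper's body (75 mm by 190 mm) begins 47 mm behind the grasp point.
Start: joints at [1.113, 0.342, 1.524, -0, 1.275, -0.146], TCP at [0.161, 0.5, 0.244] pointing down, gripper open.
Joint ranges: [-2.53, 2.53], [-0.77, 2.02], [0.04, 2.7], [-1, 4.14], [0.28, 2.66], [-3.11, 3.11]. Speed limits (rad/s): [2.57, 2.57, 3.14, 3.14, 3.14, 3.14].

## Interface

Orientations are given as [roll, pitch, yaw] about the fixed x, y, z axes, in that order (R = Rz(yaw) Ry(pitch) Rx(roll)).
In Python, from cell import robot gives the robot as it stands. The module is installed in compiled form; this text tells all that it offers.
- The arm moves only by the tool carry_out, never from a script. Its argument "commands" is a list of rows, each a list of 3 entries, a list of its own where there are three numbers: the shift along the tool's x, y, z in m, then the turn about the tool's z in rad, then the opening, from 0 (shut) to 1 (fully open). In form: [[[dx, dy, dz], yaw, claw], ...]. A call has 1 to 20 rows; each row shifts and turns the commanded pose from where the row before left it, along the tool's axes as they then stand; what a row does not reach is not made up. A row lasts 1/8 s, in which the tool goes at most 62.5 mm and 10.7 degrees, less where a joint would pass 70% of its speed; a pose out of reach is approached as far as the arm can. A call is refused whole if a number of a shift passes 0.0625 or a number of a turn 0.188, either way. A call with a gripper value outside its range is refused whole. The fingers move at their own pace and stop on an object; "newtons" is the grip in N (left out, the last holds). Time passes only in rows, so rows that do not move let the fingers close. It gives the time, the measured TCP pose, the force, the opening and the grip force at its end, in the units of the state.
- robot.observe(): the state, without advancing time (a new reading comes with each control period).
- robot.read_camera(name): name is "scene" or "top" or "wrist"; returns a dict with "pixels" (384x512x3 uint8, red, green, blue), "fx", "fy", "cx", "cy" (pixels), "view" (4x4, takes a point from world to camera coordinates); the wrist camera has in their place "T_tool_cam" (4x4, takes a point from camera to tool coordinates, whose origin is the TCP and whose axes are the flange's). Camera axes: x right, y up, looking along -z (the intrinsics and any distortion apply to the point x, -y, -z); pixel columns grow to the right and rows downward; lengths in m; the calibration is good to about 2 mm. A picture is of the moment at which its call begins: read the wrist's pose just before it. There is no depth.
- robot.hand_in(): hands the job in; it is judged then, once.
Trained networks look in a picture, given as the dict that the camera call returned (one of the last four; its "shot" number tells which), for a name from the list of things; names that differ only in an ending like _2 or _b are one class to them, and where a whole thing is asked for, a point or a joint stands for the part that bears it (a point fixed in the world has none). Each returns a list of dicts, best first, with "p" (0 to 1); they miss things now and then, are a little off and sometimes report something else, mostly with a low value. They report only what shows in the picture. A call takes as long as a camera call.
- robot.find_in(picture, name): "at" ([column, row] in pixels, amid what is visible of it).
- robot.tip_of(picture, name): "at" ([column, row] in pixels: a listed point, or the origin of a listed thing).
The state is a dict: "time": time; "qpos": joint angles; "qvel": joint speeds; "joint_efforts": joint torques, N m; "tool_pos": TCP position; "tool_rot": TCP orientation; "contact_force": force on the tool from outside, world axes, zero at the start; "torque": the same for the moment, N m; "opening": finger opening in m; "grip_force": force on a finger pad.
Only numpy, scipy, OpenCV 4.12 (cv2) and the standard library are available. Lean on these libraries where they do the work, as an engineer would, in place of code of your own. Each camera call takes 0.05 s, during which the arm holds its last target. There are 200 camera calls.

## Working session

There is one attempt and no reset: what is moved stays moved. The work goes in short steps, Python scripts to look and compute and a tool call to move; the robot and the scene stay as the last step left them, time stands still between calls to the robot, and variables do not carry over. Pictures are saved under pics/ and viewed, at most 10 in all, crops included, and the job is handed in when it is done.

Besides the shell and the picture viewer there is one more tool, called after "Call:" as name(argument=value, ...), one argument or row to a line, values as JSON. carry_out: Moves the arm, as the interface text tells. Its arguments: {"type":"object","properties":{"commands":{"type":"array"},"newtons":{"type":"number"}},"required":["commands"]}

```bash
mkdir -p pics; cat > h.py <<'E'
import numpy as np, cv2
from cell import robot
from scipy.spatial.transform import Rotation as R
def ray(p,uv,st=None):
    d=np.array([(uv[0]-p['cx'])/p['fx'],-(uv[1]-p['cy'])/p['fy'],-1.])
    if 'view' in p: T=np.linalg.inv(p['view'])
    else:
        T0=np.eye(4);T0[:3,:3]=R.from_euler('xyz',st['tool_rot']).as_matrix();T0[:3,3]=st['tool_pos'];T=T0@p['T_tool_cam']
    d=T[:3,:3]@d
    return T[:3,3],d/np.linalg.norm(d)
def tri(rs):
    A=0;b=0
    for o,d in rs:
        P=np.eye(3)-np.outer(d,d);A=A+P;b=b+P@o
    x=np.linalg.solve(A,b)
    return x,[np.linalg.norm((np.eye(3)-np.outer(d,d))@(x-o)) for o,d in rs]
def save(p,n): cv2.imwrite('pics/'+n,p['pixels'][:,:,::-1])
E
python3 - <<'E'
from h import *
s=robot.observe();print({k:np.round(v,3) for k,v in s.items()}, robot.tcp_to_tips)
ps={c:robot.read_camera(c) for c in('scene','top')}
print([k for k in ps['top']])
save({'pixels':np.vstack([p['pixels'] for p in ps.values()])[:, :]},'a_full.png')
im=np.hstack([p['pixels'] for p in ps.values()]);cv2.imwrite('pics/a.png',cv2.resize(im,(800,300))[:,:,::-1])
for n in['press_knob','cover_collar','crock_mouth','crock','cover','salt_shaker','enamel_mug','wooden_spoon']:
    rs=[]
    for c,p in ps.items():
        r=robot.tip_of(p,n)
        print(n,c,[(np.round(q['at'],1).tolist(),round(q['p'],2)) for q in r[:2]])
        if r: rs.append(ray(p,r[0]['at']))
    if len(rs)==2: x,e=tri(rs);print('   ',np.round(x,4),np.round(e,4))
E
```

```text
{'time': np.float64(0.0), 'qpos': array([ 1.113,  0.343,  1.525,  0.   ,  1.275, -0.146]), 'qvel': array([ 0.   ,  0.   ,  0.   ,  0.001,  0.001, -0.001]), 'joint_efforts': array([ 1.0000e-03, -4.3123e+01, -2.4423e+01,  7.2000e-02,  5.6000e-02,
       -0.0000e+00]), 'tool_pos': array([0.161, 0.499, 0.243]), 'tool_rot': array([-3.14, -0.  ,  2.83]), 'contact_force': array([-0.137, -0.351,  0.99 ]), 'torque': array([-0.008,  0.   ,  0.02 ]), 'grip_force': np.float64(0.0), 'opening': np.float64(0.092)} 0.017
['pixels', 'fx', 'fy', 'cx', 'cy', 'view', 'shot']
press_knob scene [([294.8, 185.6], 0.55)]
press_knob top [([282.7, 226.5], 0.37)]
    [ 0.5085 -0.157   0.1047] [0.0001 0.0001]
cover_collar scene [([294.3, 192.7], 0.98), ([223.8, 257.2], 0.33)]
cover_collar top [([282.4, 224.5], 0.71)]
    [ 0.5156 -0.1613  0.0665] [0.0044 0.0044]
crock_mouth scene []
crock_mouth top [([196.1, 215.4], 0.64)]
crock scene [([224.7, 257.7], 0.74), ([214.9, 208.1], 0.48)]
crock top [([203.6, 217.3], 0.75)]
    [ 0.5588  0.1119 -0.0214] [0.0009 0.0009]
cover scene [([291.5, 194.2], 0.68)]
cover top [([281.3, 225.8], 0.87)]
    [ 0.5162 -0.1558  0.0624] [0.0004 0.0004]
salt_shaker scene [([216.2, 206.4], 0.68)]
salt_shaker top [([236.6, 176.3], 0.43)]
    [ 0.7015 -0.0056  0.0025] [0.0011 0.0011]
enamel_mug scene [([152.2, 253.7], 0.81)]
enamel_mug top [([160.8, 176.8], 0.87)]
    [0.6959 0.2569 0.0327] [0.0037 0.0037]
wooden_spoon scene [([347.3, 162.7], 0.74)]
wooden_spoon top [([367.4, 234.8], 0.71)]
    [ 0.4868 -0.4573  0.0011] [0.0034 0.0034]
```

View pics/a.png

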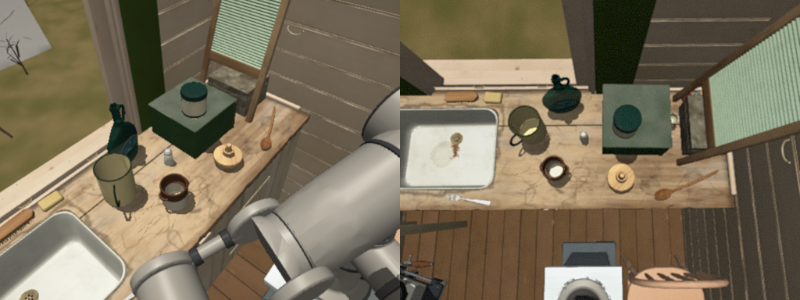

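The scene shows the crock left (top view at 196,215), the nested lids right (top view at 282,226), a green box behind the lids, the mug behind left of the crock and the salt shaker behind.

```bash
python3 - <<'E'
from h import *
w=robot.read_camera('wrist');print(np.round(w['T_tool_cam'],3),w['fx'],w['cx'],w['cy'])
t=robot.read_camera('top')
def atz(r,z): return np.round(r[0]+r[1]*(z-r[0][2])/r[1][2],4)
print('mouth',[(atz(ray(t,q['at']),.1),round(q['p'],2)) for q in robot.tip_of(t,'crock_mouth')])
print('box front corners z=.0,.15',[atz(ray(t,u),z) for u in((258,196),(344,196)) for z in(0,.15)])
s=robot.observe()
Rm=R.from_euler('xyz',s['tool_rot']).as_matrix()
print(np.round(Rm,2), 'to view pt, tool axes', np.round(Rm.T@(np.array([.40,.12,.36])-s['tool_pos']),3))
E
```

```text
[[-0.     0.964  0.267  0.072]
 [ 1.     0.    -0.     0.   ]
 [-0.     0.267 -0.964 -0.141]
 [ 0.     0.     0.     1.   ]] 344.5682005786739 260.1413083851023 190.41559542693327
mouth [(array([0.5469, 0.1181, 0.1   ]), 0.68)]
box front corners z=.0,.15 [array([ 0.6291, -0.0815,  0.    ]), array([ 0.5978, -0.0795,  0.15  ]), array([ 0.6268, -0.3837,  0.    ]), array([ 0.5958, -0.3438,  0.15  ])]
[[-0.95  0.31  0.  ]
 [ 0.31  0.95  0.  ]
 [-0.    0.   -1.  ]] to view pt, tool axes [-0.344 -0.288 -0.116]
```

Call:
carry_out(
  commands=[
    [[0, 0, -0.01], -0.155, 1],
    [[0, 0, -0.01], -0.156, 1],
    [[-0.04, -0.03, -0.01], 0, 1],
    [[-0.04, -0.03, -0.01], 0, 1],
    [[-0.03, -0.045, -0.01], 0, 1],
    [[-0.03, -0.045, -0.01], 0, 1],
    [[-0.03, -0.05, -0.01], 0, 1],
    [[-0.03, -0.05, -0.01], 0, 1],
    [[-0.03, -0.05, -0.01], 0, 1],
    [[-0.03, -0.05, 0], 0, 1],
    [[0, -0.05, 0], 0, 1],
    [[0, 0, 0], 0, 1],
    [[0, 0, 0], 0, 1],
  ],
)

```text
time: 2.68
tool_pos: [0.4207, 0.0997, 0.3338]
tool_rot: [3.141, 0.0, 3.14]
contact_force: [0.1, 0.1, -0.5]
opening: 0.092
grip_force: 0.0
```

```bash
cat > look.py <<'E'
from h import *
import pickle,sys
def look(tag,names=('press_knob','cover_collar','crock_mouth')):
    s=robot.observe();w=robot.read_camera('wrist');save(w,tag+'.png');D={}
    for n in names:
        r=robot.tip_of(w,n)
        print(n,[(np.round(q['at'],1).tolist(),round(q['p'],2)) for q in r[:2]])
        if r: D[n]=ray(w,r[0]['at'],s)
    pickle.dump((D,w,s),open(tag+'.pkl','wb'));print(np.round(s['tool_pos'],4),np.round(s['tool_rot'],4),s['time'])
look(sys.argv[1])
E
python3 look.py w1
```

```text
press_knob [([44.4, 242.5], 0.53)]
cover_collar [([55.4, 234.3], 0.69)]
crock_mouth [([278.7, 272.1], 0.92)]
[0.4207 0.0997 0.3338] [3.1410e+00 3.0000e-04 3.1401e+00] 2.675
```

View pics/w1.png

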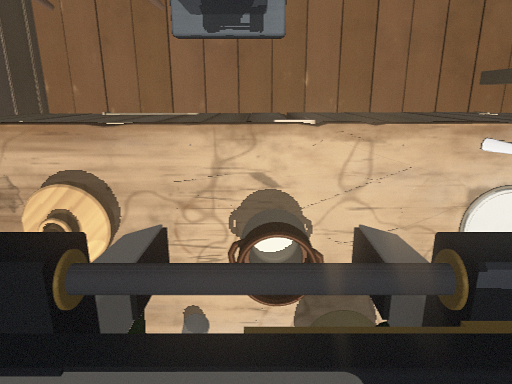

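The crock mouth shows at (278,272), partly behind the gripper, and the lids at left (65,220). I'll move forward so that both are in the clear, and take two views.

Call:
carry_out(
  commands=[
    [[-0.04, -0.03, 0], 0, 1],
    [[-0.03, -0.03, 0], 0, 1],
    [[0, 0, 0], 0, 1],
    [[0, 0, 0], 0, 1],
  ],
)

```text
time: 3.38
tool_pos: [0.4903, 0.0404, 0.3335]
tool_rot: [3.141, -0.001, -3.141]
contact_force: [0.2, 0.6, -0.1]
opening: 0.0916
grip_force: 0.0
```

```bash
python3 look.py w2
```

```text
press_knob [([82.9, 183.5], 0.93), ([95.8, 180.6], 0.21)]
cover_collar [([96.1, 182.9], 0.8)]
crock_mouth [([328.4, 218.6], 0.62)]
[0.4903 0.0404 0.3335] [ 3.1411e+00 -8.0000e-04 -3.1415e+00] 3.375
```

Call:
carry_out(
  commands=[
    [[0, -0.04, 0], 0, 1],
    [[0, -0.05, 0], 0, 1],
    [[0, -0.05, 0], 0, 1],
    [[0, 0, 0], 0, 1],
    [[0, 0, 0], 0, 1],
  ],
)

```text
time: 4.2
tool_pos: [0.4904, -0.0998, 0.3339]
tool_rot: [3.141, 0.0, 3.141]
contact_force: [0.6, 0.2, -0.1]
opening: 0.0922
grip_force: 0.0
```

```bash
python3 look.py w3; python3 - <<'E'
from h import *
import pickle
a,b=[pickle.load(open(f'w{i}.pkl','rb')) for i in(2,3)]
for n in a[0]:
    if n in b[0]:
        x,e=tri([a[0][n],b[0][n]]);print(n,np.round(x,4),np.round(e,4))
cv2.imwrite('pics/w23.png',np.hstack([cv2.resize(q[1]['pixels'][:250],(400,195)) for q in(a,b)])[:,:,::-1])
E
```

```text
press_knob [([208.0, 183.0], 0.74)]
cover_collar [([209.3, 180.4], 0.63)]
crock_mouth [([453.0, 219.1], 0.94), ([206.1, 183.4], 0.62)]
[ 0.4904 -0.0998  0.3339] [3.1410e+00 3.0000e-04 3.1408e+00] 4.2
press_knob [ 0.5138 -0.1579  0.1002] [0. 0.]
cover_collar [ 0.5218 -0.1624  0.0606] [0.0013 0.0013]
crock_mouth [0.5526 0.1173 0.1105] [0.0007 0.0007]
```

View pics/w23.png

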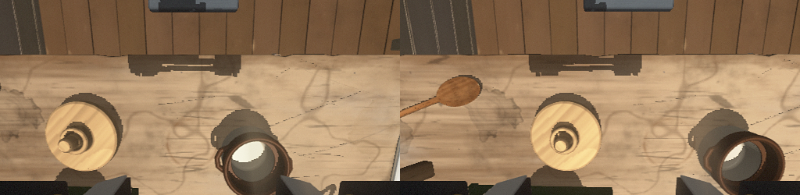

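The lids are clear in both views (85,140 and 565,142), and the crock is partly hidden by the fingers. I'll look again from closer, over the crock and then over the lids.

Call:
carry_out(
  commands=[
    [[-0.02, 0.05, 0.01], 0, 1],
    [[-0.03, 0.05, 0.02], 0, 1],
    [[0, 0.05, 0], 0, 1],
    [[0, 0, 0], 0, 1],
    [[0, 0, 0], 0, 1],
  ],
)

```text
time: 5.03
tool_pos: [0.5405, 0.0498, 0.3039]
tool_rot: [-3.141, 0.0, -3.141]
contact_force: [0.9, -1.3, 0.2]
opening: 0.0918
grip_force: 0.0
```

```bash
python3 look.py w4
```

```text
press_knob [([55.0, 147.0], 0.89)]
cover_collar [([68.4, 142.9], 0.74), ([315.2, 157.9], 0.36)]
crock_mouth [([328.3, 183.8], 0.64)]
[0.5405 0.0498 0.3039] [-3.1412e+00  3.0000e-04 -3.1407e+00] 5.025
```

Call:
carry_out(
  commands=[
    [[-0.01, 0.05, 0], 0, 1],
    [[0, 0.06, 0], 0, 1],
    [[0, 0, 0], 0, 1],
    [[0, 0, 0], 0, 1],
  ],
)

```text
time: 5.72
tool_pos: [0.5508, 0.1586, 0.3037]
tool_rot: [-3.141, 0.0, 3.141]
contact_force: [0.3, -0.3, 0.6]
opening: 0.0918
grip_force: 0.0
```

```bash
python3 look.py w5
```

```text
press_knob []
cover_collar []
crock_mouth [([221.4, 170.4], 0.68)]
[0.5508 0.1586 0.3037] [-3.1411  0.      3.1405] 5.725
```

Call:
carry_out(
  commands=[
    [[0.03, -0.06, 0.01], 0, 1],
    [[0.02, -0.06, 0.02], 0, 1],
    [[0, -0.06, 0.01], 0, 1],
    [[0, -0.06, 0], 0, 1],
    [[0, -0.06, 0], 0, 1],
    [[0, 0, 0], 0, 1],
    [[0, 0, 0], 0, 1],
  ],
)

```text
time: 6.8
tool_pos: [0.5037, -0.1327, 0.2656]
tool_rot: [3.141, -0.0, 3.139]
contact_force: [-0.6, 0.4, -0.3]
opening: 0.0919
grip_force: 0.0
```

```bash
python3 look.py w6; python3 - <<'E'
from h import *
import pickle
L={i:pickle.load(open(f'w{i}.pkl','rb')) for i in(2,3,4,5,6)}
for n,z in(('press_knob',.091),('cover_collar',.065),('crock_mouth',.1)):
    rs={i:L[i][0][n] for i in L if n in L[i][0]}
    x,e=tri(list(rs.values()));print(n,list(rs),np.round(x,4),np.round(e,4))
    for i,r in rs.items(): print('  ',i,np.round(r[0]+r[1]*(z-r[0][2])/r[1][2],4))
q=[cv2.resize(L[i][1]['pixels'][:260],(400,203)) for i in(4,5,6)]
cv2.imwrite('pics/w456.png',np.vstack([np.hstack(q[:2]),np.hstack([q[2],q[2]*0])])[:,:,::-1])
E
```

```text
press_knob [([229.9, 190.1], 0.64)]
cover_collar [([231.5, 186.6], 0.75)]
crock_mouth []
[ 0.5037 -0.1327  0.2656] [ 3.1409e+00 -1.0000e-04  3.1389e+00] 6.8
press_knob [2, 3, 4, 6] [ 0.5175 -0.1605  0.0928] [0.0022 0.0023 0.0028 0.0009]
   2 [ 0.5162 -0.1628  0.091 ]
   3 [ 0.5161 -0.1594  0.091 ]
   4 [ 0.5205 -0.1614  0.091 ]
   6 [ 0.5189 -0.1612  0.091 ]
cover_collar [2, 3, 4, 6] [ 0.5211 -0.1616  0.0641] [0.0014 0.0015 0.0012 0.0014]
   2 [ 0.522  -0.1603  0.065 ]
   3 [ 0.5194 -0.1617  0.065 ]
   4 [ 0.5198 -0.1614  0.065 ]
   6 [ 0.5223 -0.1618  0.065 ]
crock_mouth [2, 3, 4, 5] [0.5538 0.1191 0.1068] [0.0011 0.0009 0.0016 0.0021]
   2 [0.5558 0.1195 0.1   ]
   3 [0.5572 0.1237 0.1   ]
   4 [0.5572 0.1204 0.1   ]
   5 [0.5532 0.1191 0.1   ]
```

View pics/w456.png

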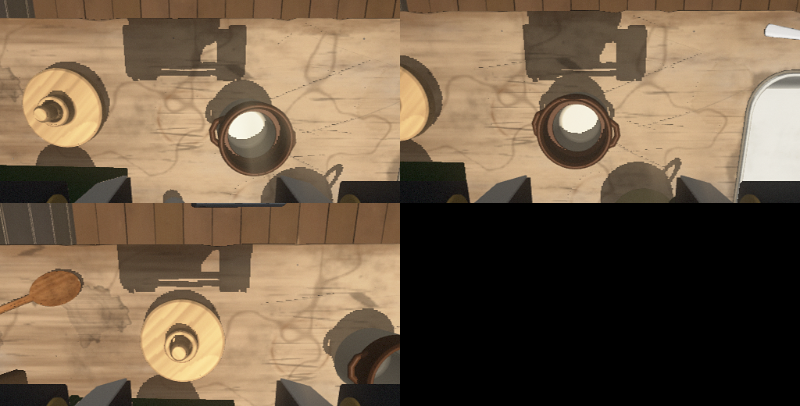

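Crock and lids are fully visible now (crock rim at 250,138 in the first view, lid at 183,340 in the third). I'll refine both by fitting the projected rim circles to the edges.

```bash
cat > fit.py <<'E'
from h import *
import pickle
from scipy.ndimage import map_coordinates
from scipy.optimize import minimize
def proj(w,s,P):
    if 'view' in w: V=w['view']
    else:
        T0=np.eye(4);T0[:3,:3]=R.from_euler('xyz',s['tool_rot']).as_matrix();T0[:3,3]=s['tool_pos'];V=np.linalg.inv(T0@w['T_tool_cam'])
    c=P@V[:3,:3].T+V[:3,3]
    return np.c_[w['cx']+w['fx']*c[:,0]/-c[:,2], w['cy']+w['fy']*-c[:,1]/-c[:,2]]
t=np.linspace(0,2*np.pi,180)
def circ(x,y,z,r): return np.c_[x+r*np.cos(t),y+r*np.sin(t),0*t+z]
def grad(w):
    g=cv2.GaussianBlur(w['pixels'],(0,0),1.2).astype(float)
    m=np.max([np.hypot(cv2.Sobel(g[:,:,k],-1,1,0),cv2.Sobel(g[:,:,k],-1,0,1)) for k in range(3)],0)
    return np.minimum(m,120)
def fit(views,circles,x0,span=.008,rowmax=230):
    G=[grad(w) for w,s in views];best=[]
    def score(x,y,dz=0):
        v=0
        for (w,s),g in zip(views,G):
            for z,r in circles:
                u=proj(w,s,circ(x,y,z+dz,r));ok=(u[:,1]<rowmax)&(u[:,0]>0)&(u[:,0]<511)
                if ok.sum()>60: v+=map_coordinates(g,[u[ok,1],u[ok,0]],order=1).mean()
        return v
    rg=np.arange(-span,span+1e-6,.001)
    for dz in(-.008,-.004,0,.004,.008):
        v,x,y=max((score(x0[0]+a,x0[1]+b,dz),x0[0]+a,x0[1]+b) for a in rg for b in rg)
        print(dz,round(v,1),round(x,4),round(y,4))
E
python3 - <<'E'
from fit import *
L={i:pickle.load(open(f'w{i}.pkl','rb'))[1:] for i in(3,4,5,6)}
for v in([4],[5],[4,5]): print('crock',v);fit([L[i] for i in v],[(.1,.0505),(.094,.042)],(.555,.12))
for v in([3],[6],[3,4,6]): print('cover',v);fit([L[i] for i in v],[(.043,.0595),(.069,.022)],(.52,-.1614))
E
```

```text
crock [4]
-0.008 160.1 0.556 0.122
-0.004 158.0 0.555 0.121
0 152.6 0.554 0.12
0.004 149.4 0.557 0.12
0.008 162.4 0.556 0.12
crock [5]
-0.008 147.3 0.557 0.12
-0.004 145.0 0.555 0.119
0 145.3 0.554 0.12
0.004 139.5 0.559 0.128
0.008 138.5 0.55 0.128
crock [4, 5]
-0.008 295.8 0.557 0.121
-0.004 295.6 0.556 0.121
0 297.9 0.554 0.12
0.004 280.1 0.557 0.121
0.008 295.4 0.556 0.12
cover [3]
-0.008 193.7 0.521 -0.1614
-0.004 187.9 0.52 -0.1604
0 180.3 0.519 -0.1594
0.004 170.9 0.518 -0.1604
0.008 159.2 0.517 -0.1604
cover [6]
-0.008 193.0 0.521 -0.1614
-0.004 183.7 0.52 -0.1624
0 175.2 0.519 -0.1624
0.004 162.1 0.518 -0.1614
0.008 149.3 0.512 -0.1594
cover [3, 4, 6]
-0.008 580.2 0.521 -0.1634
-0.004 565.4 0.52 -0.1624
0 539.1 0.519 -0.1604
0.004 498.2 0.518 -0.1584
0.008 455.8 0.518 -0.1574
```

Call:
carry_out(
  commands=[
    [[-0.015, -0.028, 0.03], 0, 1],
    [[0, 0, 0.05], 0, 1],
    [[0, 0, 0.04], 0, 1],
    [[0, 0, 0.02], 0, 1],
    [[0, 0, 0.02], 0, 1],
    [[0, 0, 0.01], 0, 1],
    [[0, 0, 0.0055], 0, 1],
    [[0, 0, 0], 0, 1],
    [[0, 0, 0], 0, 1],
  ],
)

```text
time: 8.12
tool_pos: [0.5194, -0.1605, 0.0908]
tool_rot: [-3.141, 0.001, 3.141]
contact_force: [-0.1, 0.1, 0.1]
opening: 0.0916
grip_force: 0.0
```

Call:
carry_out(
  commands=[
    [[0, 0, 0], 0, 0.6],
    [[0, 0, 0], 0, 0.4],
    [[0, 0, 0], 0, 0.25],
    [[0, 0, 0], 0, 0.1],
    [[0, 0, 0], 0, 0.1],
    [[0, 0, 0], 0, 0.1],
    [[0, 0, 0], 0, 0.1],
  ],
  newtons=25,
)

```text
time: 9.0
tool_pos: [0.519, -0.1604, 0.0901]
tool_rot: [3.142, 0.0, 3.141]
contact_force: [1.0, 0.4, 0.1]
opening: 0.0262
grip_force: 0.0
```

Call:
carry_out(
  commands=[
    [[0, 0, 0], 0, 0.1],
    [[0, 0, 0], 0, 0.1],
    [[0, 0, 0], 0, 0.1],
  ],
)

```text
time: 9.38
tool_pos: [0.519, -0.1605, 0.0901]
tool_rot: [-3.142, 0.0, 3.141]
contact_force: [-0.5, -1.6, -0.7]
opening: 0.021
grip_force: 25.0
```

Call:
carry_out(
  commands=[
    [[0, 0, -0.005], 0, 0.1],
    [[0, 0, -0.015], 0, 0.1],
    [[0, 0, -0.025], 0, 0.1],
    [[0, 0, -0.035], 0, 0.1],
    [[0, 0, -0.035], 0, 0.1],
    [[0, 0, -0.03], 0, 0.1],
    [[0, 0, -0.02], 0, 0.1],
    [[0, 0, 0], 0, 0.1],
    [[0, 0, 0], 0, 0.1],
  ],
)

```text
time: 10.5
tool_pos: [0.5185, -0.1601, 0.2544]
tool_rot: [3.141, -0.001, 3.141]
contact_force: [-0.6, -1.0, -4.7]
opening: 0.0213
grip_force: 25.0
```

```bash
python3 - <<'E'
from h import *
s=robot.observe();w=robot.read_camera('wrist');p=robot.read_camera('scene')
cv2.imwrite('pics/lift.png',np.hstack([cv2.resize(w['pixels'],(400,300)),cv2.resize(p['pixels'][100:340,130:450],(400,300))])[:,:,::-1])
import pickle;pickle.dump((w,s),open('lift.pkl','wb'));print(s['contact_force'],s['torque'],s['tool_pos'])
E
```

```text
[-0.64080805 -0.96154476 -4.70950606] [ 0.07631912 -0.05222967 -0.02325557] [ 0.51846052 -0.1600774   0.25442738]
```

View pics/lift.png

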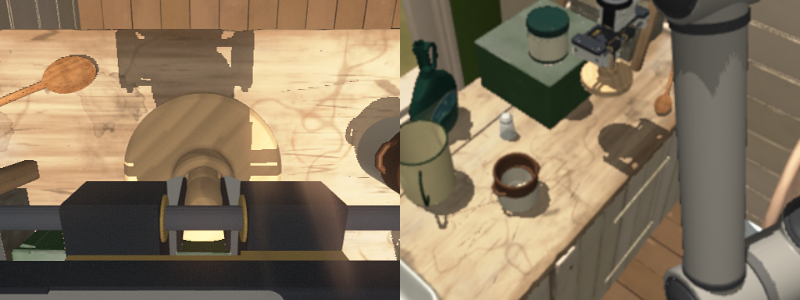

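Both lids are lifted together (load 4.7 N), level in the jaws. I'll carry them over the crock.

Call:
carry_out(
  commands=[
    [[-0.002, 0.01, 0], 0, 0.1],
    [[-0.004, 0.025, 0], 0, 0.1],
    [[-0.005, 0.04, 0], 0, 0.1],
    [[-0.0055, 0.045, 0], 0, 0.1],
    [[-0.006, 0.045, 0], 0, 0.1],
    [[-0.005, 0.045, 0], 0, 0.1],
    [[-0.004, 0.035, 0], 0, 0.1],
    [[-0.003, 0.025, 0], 0, 0.1],
    [[-0.002, 0.01, 0], 0, 0.1],
    [[0, 0, 0], 0, 0.1],
    [[0, 0, 0], 0, 0.1],
    [[0, 0, 0], 0, 0.1],
  ],
)

```text
time: 12.1
tool_pos: [0.5558, 0.1186, 0.2552]
tool_rot: [-3.142, -0.0, 3.139]
contact_force: [-0.4, 0.3, -4.5]
opening: 0.0212
grip_force: 25.0
```

```bash
python3 - <<'E'
from fit import *
s=robot.observe();w=robot.read_camera('wrist');p=robot.read_camera('scene')
print(s['tool_pos'])
# overlay: expected crock rim (green), cover underside/top circles (red)
def ov(w,s):
    im=w['pixels'][:,:,::-1].copy()
    x,y,z=s['tool_pos']; z0=z+.002-.091
    for c,col in((circ(.555,.120,.1,.0505),(0,255,0)),(circ(x,y,z0+.043,.0595),(0,0,255)),(circ(x,y,z0+.069,.022),(0,0,255)),(circ(x,y,z0,.039),(255,0,0))):
        cv2.polylines(im,[np.round(proj(w,s,c)).astype(int)],True,col,1)
    return im
a=ov(w,s);b=ov(p,s)[130:330,120:320]
cv2.imwrite('pics/over.png',np.hstack([cv2.resize(a,(400,300)),cv2.resize(b,(400,400))[50:350]]))
E
```

```text
[0.55576269 0.11863231 0.25517578]
```

View pics/over.png

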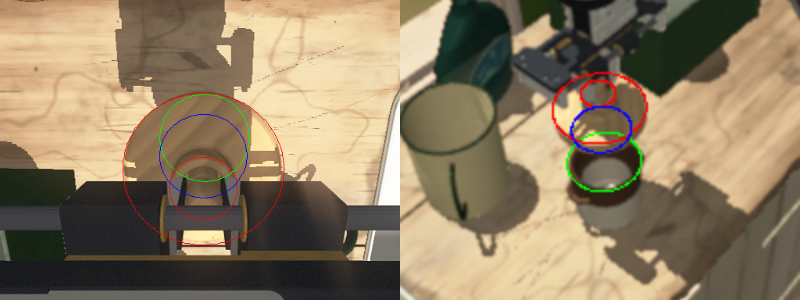

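The overlay matches the held cover and puts the lid over the crock mouth. Lowering in stages.

Call:
carry_out(
  commands=[
    [[0, 0.0012, 0.01], 0, 0.1],
    [[0, 0, 0.015], 0, 0.1],
    [[0, 0, 0.015], 0, 0.1],
    [[0, 0, 0.01], 0, 0.1],
    [[0, 0, 0.005], 0, 0.1],
    [[0, 0, 0.005], 0, 0.1],
    [[0, 0, 0.004], 0, 0.1],
    [[0, 0, 0.003], 0, 0.1],
    [[0, 0, 0.002], 0, 0.1],
    [[0, 0, 0], 0, 0.1],
  ],
)

```text
time: 13.45
tool_pos: [0.5557, 0.1208, 0.1861]
tool_rot: [3.142, -0.0, 3.141]
contact_force: [0.4, 0.6, -4.3]
opening: 0.0213
grip_force: 25.0
```

Call:
carry_out(
  commands=[
    [[0, 0, 0.002], 0, 0.1],
    [[0, 0, 0.002], 0, 0.1],
    [[0, 0, 0.002], 0, 0.1],
    [[0, 0, 0.002], 0, 0.1],
    [[0, 0, 0.002], 0, 0.1],
    [[0, 0, 0], 0, 0.1],
  ],
)

```text
time: 14.2
tool_pos: [0.5557, 0.1208, 0.1759]
tool_rot: [3.142, -0.0, 3.141]
contact_force: [0.3, -0.1, -3.8]
opening: 0.0212
grip_force: 25.0
```

Inside the bore without contact.

Call:
carry_out(
  commands=[
    [[0, 0, 0.003], 0, 0.1],
    [[0, 0, 0.003], 0, 0.1],
    [[0, 0, 0.003], 0, 0.1],
    [[0, 0, 0.003], 0, 0.1],
    [[0, 0, 0.002], 0, 0.1],
    [[0, 0, 0.002], 0, 0.1],
    [[0, 0, 0.001], 0, 0.1],
    [[0, 0, 0], 0, 0.1],
  ],
)

```text
time: 15.2
tool_pos: [0.5557, 0.1208, 0.1591]
tool_rot: [3.142, -0.0, 3.141]
contact_force: [0.0, -0.4, -4.0]
opening: 0.0214
grip_force: 25.0
```

Call:
carry_out(
  commands=[
    [[0, 0, 0.001], 0, 0.1],
    [[0, 0, 0.001], 0, 0.1],
    [[0, 0, 0.001], 0, 0.1],
    [[0, 0, 0], 0, 0.1],
  ],
)

```text
time: 15.7
tool_pos: [0.5559, 0.1208, 0.1563]
tool_rot: [3.141, 0.0, 3.141]
contact_force: [0.3, -1.1, -2.3]
opening: 0.0213
grip_force: 25.0
```

Call:
carry_out(
  commands=[
    [[0, 0, 0.001], 0, 0.1],
    [[0, 0, 0.001], 0, 0.1],
    [[0, 0, 0], 0, 0.1],
  ],
)

```text
time: 16.08
tool_pos: [0.5558, 0.1208, 0.1542]
tool_rot: [3.141, 0.0, 3.141]
contact_force: [0.1, -0.4, -2.0]
opening: 0.0215
grip_force: 25.0
```

Cover has come off the load (2 N = the press lid alone); a little more for the lid.

Call:
carry_out(
  commands=[
    [[0, 0, 0.0007], 0, 0.1],
    [[0, 0, 0.0003], 0, 0.1],
    [[0, 0, 0], 0, 0.1],
    [[0, 0, 0], 0, 0.1],
  ],
)

```text
time: 16.58
tool_pos: [0.556, 0.1206, 0.1539]
tool_rot: [-3.141, 0.001, 3.141]
contact_force: [-1.9, -1.1, 5.2]
opening: 0.021
grip_force: 25.0
```

Call:
carry_out(
  commands=[
    [[0, 0, -0.0005], 0, 0.15],
    [[0, 0, 0], 0, 0.3],
    [[0, 0, 0], 0, 0.5],
    [[0, 0, 0], 0, 0.8],
    [[0, 0, 0], 0, 0.8],
    [[0, 0, 0], 0, 0.8],
    [[0, 0, 0], 0, 0.8],
    [[0, 0, 0], 0, 0.8],
  ],
)

```text
time: 17.58
tool_pos: [0.5558, 0.1208, 0.1537]
tool_rot: [3.142, 0.0, 3.141]
contact_force: [-0.4, 0.6, 0.5]
opening: 0.0732
grip_force: 0.0
```

```bash
python3 - <<'E'
from fit import *
s=robot.observe();w=robot.read_camera('wrist');p=robot.read_camera('scene')
print(s['tool_pos'],s['opening'])
def ov(w,s):
    im=w['pixels'][:,:,::-1].copy()
    for c,col in((circ(.556,.1207,.110,.0595),(0,0,255)),(circ(.556,.1207,.136,.022),(0,255,0))):
        cv2.polylines(im,[np.round(proj(w,s,c)).astype(int)],True,col,1)
    return im
a=ov(w,s);b=ov(p,s)[130:280,120:320]
cv2.imwrite('pics/seat.png',np.hstack([cv2.resize(a,(400,300)),cv2.resize(b,(400,300))]))
E
```

```text
[0.55575212 0.12075037 0.15365802] 0.07315316812892245
```

View pics/seat.png

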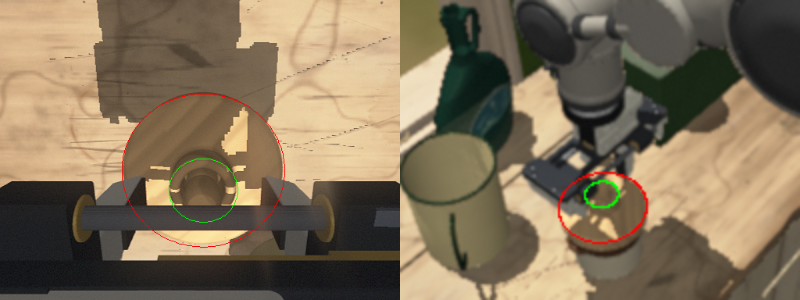

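Released; the seated outline predicted at the ledge height fits the cover in both views (rim circle around 203,170 and 603,208), so it lies level on the rim. Now down to the collar.

Call:
carry_out(
  commands=[
    [[0, 0, 0.004], 0, 0.8],
    [[0, 0, 0.005], 0, 0.8],
    [[0, 0, 0.005], 0, 0.8],
    [[0, 0, 0.004], 0, 0.8],
    [[0, 0, 0.003], 0, 0.8],
    [[0, 0, 0.002], 0, 0.8],
    [[0, 0, 0], 0, 0.8],
  ],
)

```text
time: 18.55
tool_pos: [0.5557, 0.1208, 0.1306]
tool_rot: [3.142, -0.0, 3.141]
contact_force: [-0.1, 0.7, -0.7]
opening: 0.0737
grip_force: 0.0
```

Call:
carry_out(
  commands=[
    [[0, 0, 0], 0, 0.6],
    [[0, 0, 0], 0, 0.5],
    [[0, 0, 0], 0, 0.3],
    [[0, 0, 0], 0, 0.3],
    [[0, 0, 0], 0, 0.3],
    [[0, 0, 0], 0, 0.3],
  ],
  newtons=20,
)

```text
time: 19.3
tool_pos: [0.5558, 0.1208, 0.1307]
tool_rot: [3.142, 0.0, 3.141]
contact_force: [-0.7, -0.6, 1.2]
opening: 0.0434
grip_force: 20.0
```

Call:
carry_out(
  commands=[
    [[0, 0, -0.002], 0, 0.3],
    [[0, 0, -0.004], 0, 0.3],
    [[0, 0, -0.006], 0, 0.3],
    [[0, 0, -0.008], 0, 0.3],
    [[0, 0, -0.005], 0, 0.3],
    [[0, 0, 0], 0, 0.3],
  ],
)

```text
time: 20.05
tool_pos: [0.556, 0.1208, 0.1563]
tool_rot: [3.141, 0.001, 3.141]
contact_force: [-0.1, -0.3, -1.7]
opening: 0.0431
grip_force: 20.0
```

Load 1.7 N: the cover alone, with no side force.

Call:
carry_out(
  commands=[
    [[0, 0, -0.008], 0, 0.3],
    [[0, 0, -0.01], 0, 0.3],
    [[0, 0, -0.01], 0, 0.3],
    [[0, 0, -0.01], 0, 0.3],
    [[0, 0, -0.01], 0, 0.3],
    [[0, 0, -0.01], 0, 0.3],
    [[0, 0, -0.01], 0, 0.3],
    [[0, 0, -0.015], 0, 0.3],
    [[0, 0, -0.015], 0, 0.3],
    [[0, 0, -0.01], 0, 0.3],
    [[0, 0, -0.005], 0, 0.3],
    [[0, 0, 0], 0, 0.3],
    [[0, 0, 0], 0, 0.3],
    [[0, 0, 0], 0, 0.3],
    [[0, 0, 0], 0, 0.3],
  ],
)

```text
time: 21.92
tool_pos: [0.5556, 0.1207, 0.2683]
tool_rot: [-3.142, -0.001, 3.141]
contact_force: [-0.2, -0.1, -2.1]
opening: 0.0433
grip_force: 20.0
```

```bash
python3 - <<'E'
from fit import *
s=robot.observe();w=robot.read_camera('wrist');p=robot.read_camera('scene')
print(s['tool_pos'],s['opening'],s['contact_force'],s['torque'])
def ov(w,s):
    im=w['pixels'][:,:,::-1].copy();x,y,z=s['tool_pos']
    for c,col in((circ(x,y,z+.002-.022,.0595),(0,0,255)),(circ(.5555,.1205,.1,.0505),(0,255,0)),(circ(.5558,.1207,.161,.011),(255,0,0))):
        cv2.polylines(im,[np.round(proj(w,s,c)).astype(int)],True,col,1)
    return im
a=ov(w,s);b=np.hstack([q[110:290,140:260] for q in (p['pixels'][:,:,::-1],ov(p,s))])
cv2.imwrite('pics/end.png',np.hstack([cv2.resize(a,(400,300)),cv2.resize(b,(400,300))]))
E
```

```text
[0.55564681 0.12073625 0.26834299] 0.04327124483106461 [-0.15266339 -0.13605176 -2.11181621] [0.00348036 0.02322928 0.00036927]
```

View pics/end.png

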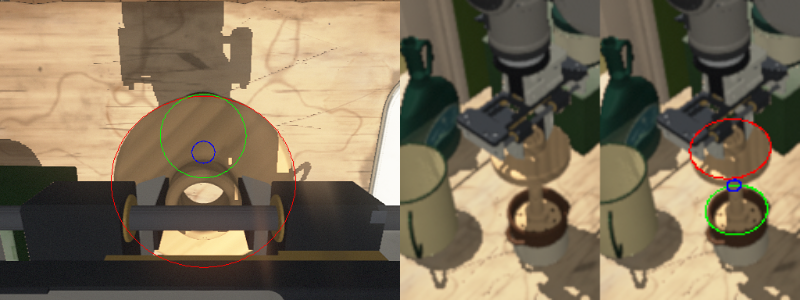

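The cover is level in the jaws, its skirt about 67 mm above the knob. The press lid lies in the crock with its knob upright (around 540,200 in the scene view).

```bash
python3 -c "
from cell import robot
print(robot.hand_in())"
```

```text
the job is handed in; nothing more can be done
None
```

The job is handed in: the press lid lies seated in the crock, and the arm holds the cover level and still, about 67 mm clear above the knob. It took about 22 s, and the salt shaker, mug and spoon were not touched.

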